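Put three slot-track buildings back on their own slabs

ROBOT

A 7-joint arm with a two-finger parallel gripper is mounted at the origin on the work surface. World frame = base frame: x ahead of the robot, y to its left, z up, the work surface at z = 0. Lengths are in mm, angles in rad, forces in N, time in s.
With the tool pointing down it reaches from about 400 to 925 mm from the base axis. Payload 5.6 kg.
Tool frame: the origin (TCP) lies at the very end of the fingers, on their centre line; the grasp point (between the pads) lies 19 mm behind it; z points along the fingers, y is the line along which they close (so a half turn about z gives the same grasp; the last joint's range is limited). The gripper opens to 85 mm and grips with 20 to 120 N. Pads are 22 mm wide; open, the fingers measure 114 mm over their backs; the gripper's body (76 mm by 85 mm) begins 54 mm behind the grasp point. The pads swing forward as they close: fully open they stand 13 mm farther back than shut.
Start: joints at [-1.158, 0.468, -0.012, 1.603, 0.006, 1.071, -0.056], TCP at [286.157, 583.629, 231.29] pointing down, gripper open.
Joint ranges: [-2.53, 2.53], [-0.31, 2.02], [-1.57, 1.55], [0.28, 2.44], [-1.29, 4.43], [0.15, 1.84], [-2.92, 2.92]. Speed limits (rad/s): [2.57, 2.57, 3.14, 3.14, 3.14, 3.14, 3.14].

INTERFACE

Orientations are given as a unit quaternion [w, x, y, z].
In Python, from rig import get_state, capture, camera_info, manip, masks_of gives the robot as it stands.
- The arm moves only by the shell command python3 -m creep 'ROWS' [OPENING] [FORCE]. ROWS is JSON, a list that holds one entry, the list of rows, each a list of 4 numbers: the shift along the tool's x, y, z in mm, then the turn about the tool's z in degrees. In form: [[[dx, dy, dz, spin], ...]]. A call has 1 to 5 rows; each row is the pose to reach, as a shift and turn from the pose commanded when the call began, along the tool's axes at that moment; what a row does not reach only later rows make up. A row lasts 1/8 s, in which the tool goes at most 62.5 mm and 10.7 degrees, less where a joint would pass 70% of its speed; a pose out of reach is approached as far as the arm can. A call with a gripper value outside its range is refused whole. OPENING is the finger opening in mm, from 0 to 85.4, set as the call begins (- or left out, the last holds). The fingers move at their own pace and stop on an object; FORCE is the grip in N (left out, the last holds). Time passes only in rows, so rows that repeat a pose let the fingers close. It gives the time, the measured TCP pose, the force, the opening and the grip force at its end, in the units of the state.
- get_state(): the state, without advancing time (a new reading comes with each control period).
- capture(name): name is "side" or "top" or "wrist"; returns (picture, depth): 384x512x3 uint8, blue, green, red; 384x512 float32, mm along the optical axis (not along the pixel's ray), 0 where there is no reading.
- camera_info(name): a dict with "intrinsics" (3x3 intrinsics, pixels), "rvec" (rotation vector, rad) and "tvec" (3), from world to camera coordinates, as OpenCV has them; the wrist camera has in their place "T_tool_cam" (4x4, takes a point from camera to tool coordinates, whose origin is the TCP and whose axes are the flange's). Camera axes: x right, y down, z forward; pixel columns grow to the right and rows downward; lengths in mm; the calibration is good to about 2 mm. A picture is of the moment at which its call begins: read the wrist's pose just before it. camera_info takes no time and is no camera call.
- manip.hand_in(): hands the job in; it is judged then, once.
Trained networks look in the newest picture that a camera, given by its name, has taken for a name from the list of things; names that differ only in an ending like _2 or _b are one class to them, and where a whole thing is asked for, a point or a joint stands for the part that bears it (a point fixed in the world has none). Each returns a list of dicts, best first, with "confidence" (0 to 1); they miss things now and then, are a little off and sometimes report something else, mostly with a low value. They report only what shows in the picture. A call takes as long as a camera call. They do not tell look-alikes from the thing itself.
- masks_of(name, camera): "pixels" (384x512 bool, what is visible of it) and "extent" ([centre column, centre row, width, height] in pixels, round what is visible of it).
The state is a dict: "time_s": time; "joint_positions": joint angles; "qvel": joint speeds; "tau": joint torques, N m; "ee_pos": TCP position; "eef_rot": TCP orientation; "contact_force": force on the tool from outside, world axes, zero at the start; "torque": the same for the moment, N m; "finger_gap": opening from 0.0 (shut) to 1.0 (fully open); "finger_force": force on a finger pad.
Only numpy, scipy, OpenCV 4.12 (cv2) and the standard library are available. Lean on these libraries where they do the work, as an engineer would, in place of code of your own. Each camera call takes 0.05 s, during which the arm holds its last target. There are 200 camera calls.

TASK

After the slot-car layout was dusted, the control tower, the kiosk and the pit garage were each put back on another one's foundation slab. Swap them round (the empty car park is a handy free spot meanwhile) so that each stands upright in the middle of the slab shaped like its own base: the tower squared up on the square slab, the kiosk on the round slab, the pit garage lengthwise in line with the oblong slab. Set them down gently, never dropping or knocking them over, and leave the tractor and the two race cars where they stand.

Things in the scene. Friction and masses are not known exactly. Their poses are not given: they have to be found in the camera images.
- tower: Loose model control tower, 150 g, cream. Square base 60 x 60 x 8 mm, slender 40 x 40 mm shaft, wider plain-sided cabin 56 x 56 mm from 76 to 116 mm above the underside (grip it there, from side to side); a thin aerial reaches 132 mm. Origin: centre of the underside, z up, x and y normal to its sides. Starts on the oblong slab.
- kiosk: Loose model kiosk, 120 g. Round base 78 mm across, 6 mm thick; eight-sided cream walls; brown roof 88 mm across at the eaves (44 mm high), rising to 62 mm; on top an upright round lantern 28 mm in diameter from 62 to 87 mm above the underside (grip it there, any direction); tip at 95 mm. Origin: centre of the underside, z up. Starts on the square slab.
- pit_garage: Loose model pit garage, 140 g. Oblong base 104 (x) x 60 (y) x 5 mm, cream walls, grey pitched roof with its ridge along x (eaves 37 mm high); on the ridge an upright-sided vent box 70 (x) x 24 (y) mm, from 47 to 77 mm above the underside (grip it there, across y). Origin: centre of the underside, z up. Starts on the round slab.
- square_slab: Fixed light-grey concrete-look slab 92 x 92 x 4 mm: the control tower's own place. Origin: centre of its underside; its top is 4 mm higher; x and y normal to its sides.
- round_slab: Fixed light-grey round slab, 106 mm in diameter, 4 mm thick: the kiosk's own place. Origin: centre of its underside; its top is 4 mm higher.
- long_slab: Fixed light-grey oblong slab 130 (x) x 86 (y) x 4 mm: the pit garage's own place, the garage's length along the slab's x, either way round. Origin: centre of its underside; its top is 4 mm higher.
- car_park: Fixed black asphalt patch with white bay lines, 120 (x) x 90 (y) x 4 mm, empty: the free spot. Origin: centre of its underside; its top is 4 mm higher.
- coupe: Loose blue toy race coupe, 132 (x) x 56 (y) x 35 mm, a bystander. Origin: centre of its underside.
- formula_car: Loose white open-wheel toy race car with red wings, 145 (x) x 60 (y) x 33 mm, a bystander. Origin: centre of its underside.
- tractor: Loose red toy tractor, 87 (x) x 68 (y) x 67 mm, a bystander. Origin: centre of its underside.
Mind the look-alikes: they are no part of the job. Leave any blue or green look-alike of the pit_garage alone.

How it is judged (in metres and radians):
At the end, for the whole second after the job is handed in: Tower on square slab, kiosk on round slab, garage on oblong slab: each within 12 mm of the slab's centre, upright within 0.08 rad, resting on it (gap under 3 mm), at rest; tower square to its slab (any quarter turn) and garage lengthwise (either way round) within 0.2 rad (horizontal distance between tower and square_slab below 0.012 m and (angle between the x axis of tower and the x axis of square_slab, either way round below 0.2 rad or angle between the x axis of tower and the y axis of square_slab, either way round below 0.2 rad) and horizontal distance between kiosk and round_slab below 0.012 m and horizontal distance between pit_garage and long_slab below 0.012 m and angle between the x axis of pit_garage and the x axis of long_slab, either way round below 0.2 rad and z of tower in the frame of square_slab below 0.007 m and z of kiosk in the frame of round_slab below 0.007 m and z of pit_garage in the frame of long_slab below 0.007 m and angle between each of tower, kiosk, pit_garage's own z axis and vertical below 0.08 rad and linear speed of each of tower, kiosk, pit_garage below 0.02 m/s); the robot touches nothing.
It fails at once if a building is dropped (from more than about 13 mm) or knocked about: it moves faster than 0.5 m/s while the fingers do not hold it ((linear speed of tower above 0.5 m/s and contact force between tower and the fingers below 0.3 N) or (linear speed of kiosk above 0.5 m/s and contact force between kiosk and the fingers below 0.3 N) or (linear speed of pit_garage above 0.5 m/s and contact force between pit_garage and the fingers below 0.3 N)).
It fails at once if a building is knocked over (tilts more than 0.8 rad) (angle between any of tower, kiosk, pit_garage's own z axis and vertical above 0.8 rad).
It fails at once if the tractor or a race car is shifted by more than 20 mm (distance of any of tractor, coupe, formula_car from where it was at the start of the episode above 0.02 m).
It also fails if it takes over 115 s, if anything falls off the work surface, if the arm or the gripper's body presses on something with over 40 N, if the wrist force passes 120 N, or if a joint passes its speed limit or range.

## Working session

There is one attempt and no reset: what is moved stays moved. The work goes in short steps, Python scripts to look and compute and a shell command to move; the robot and the scene stay as the last step left them, time stands still between calls to the robot, and variables do not carry over. Pictures are saved under pics/ and viewed, at most 14 in all, crops included, and the job is handed in when it is done.

```bash
ls; mkdir -p pics; python3 - <<'E'
from rig import *
import cv2
print(get_state())
for c in ["top","side","wrist"]:
    im,d=capture(c); cv2.imwrite(f"pics/{c}0.png",im); i=camera_info(c); print(c,i)
E
```

```text
pics
{'time_s': 0.0, 'joint_positions': array([-1.15800965,  0.46837935, -0.01158865,  1.60365173,  0.00601425,
        1.07139434, -0.0562849 ]), 'qvel': array([8.69510793e-04, 1.02235775e-03, 6.71031630e-05, 6.48929179e-05,
       4.26834266e-04, 2.16530667e-04, 1.26807751e-03]), 'tau': array([ 2.28499466e-04, -5.32371354e+01,  2.18314107e-02, -2.51303548e+01,
        1.14272555e-02,  7.75088207e-03, -1.00598390e-05]), 'ee_pos': array([285.9321039 , 583.09652366, 230.3252845 ]), 'eef_rot': array([-1.32362025e-04,  2.25952303e-01,  9.74137951e-01, -8.89574998e-04]), 'contact_force': array([-0.45953697,  1.23682177, -0.04893177]), 'torque': array([ 0.02036736,  0.00157215, -0.01785361]), 'finger_force': 0.0, 'finger_gap': 0.9943659389896569}
top {'intrinsics': array([[453.42996557,   0.        , 259.00058749],
       [  0.        , 453.42996557, 191.29254987],
       [  0.        ,   0.        ,   1.        ]]), 'rvec': array([ 2.15314797, -2.13363008,  0.12691528]), 'tvec': array([  16.77103049,  459.13940283, 1137.45963412])}
side {'intrinsics': array([[417.2910704 ,   0.        , 252.03031057],
       [  0.        , 417.2910704 , 196.1790553 ],
       [  0.        ,   0.        ,   1.        ]]), 'rvec': array([ 2.06534016, -0.26227679,  0.14209131]), 'tvec': array([-458.74703102,   99.02434432, 1091.18100777])}
wrist {'intrinsics': array([[325.19563477,   0.        , 252.46270055],
       [  0.        , 325.19563477, 191.65123859],
       [  0.        ,   0.        ,   1.        ]]), 'T_tool_cam': array([[-1.16732206e-03, -9.54665238e-01, -2.97679224e-01,
         7.58465349e+01],
       [ 9.99999319e-01, -1.10960914e-03, -3.62860355e-04,
        -1.79409602e+00],
       [ 1.61025786e-05, -2.97679445e-01,  9.54665883e-01,
        -1.43023838e+02],
       [ 0.00000000e+00,  0.00000000e+00,  0.00000000e+00,
         1.00000000e+00]])}
```

View pics/top0.png

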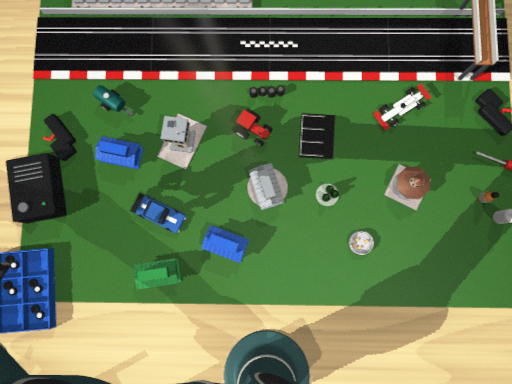

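View pics/side0.png

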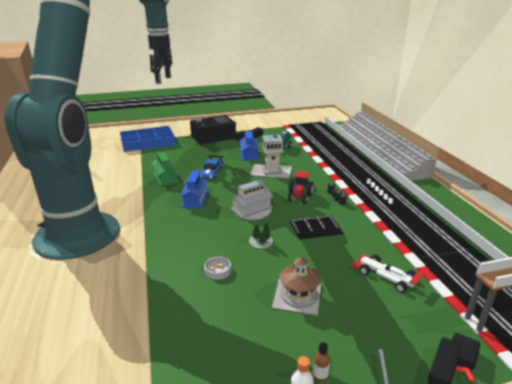

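The top view shows the tower at (178,132) on the oblong slab, the grey garage at (266,186) on the round slab, and the kiosk at (411,183) on the square slab. The car park at (317,135) is empty and the tractor is at (253,126). The blue and green garages are look-alikes.

```bash
cat >h.py <<'E'
from rig import *
import numpy as np, cv2
from scipy.spatial.transform import Rotation as R
def campose(c):
    i=camera_info(c)
    if c=="wrist":
        s=get_state(); q=s["eef_rot"]; T=np.eye(4); T[:3,:3]=R.from_quat(q[[1,2,3,0]]).as_matrix(); T[:3,3]=s["ee_pos"]
        return i["intrinsics"],T@i["T_tool_cam"]
    T=np.eye(4);T[:3,:3]=R.from_rotvec(i["rvec"]).as_matrix();T[:3,3]=i["tvec"]
    return i["intrinsics"],np.linalg.inv(T)
def cloud(c):
    K,T=campose(c); im,d=capture(c)
    v,u=np.mgrid[:384,:512]
    P=np.stack([(u-K[0,2])/K[0,0]*d,(v-K[1,2])/K[1,1]*d,d],-1)@T[:3,:3].T+T[:3,3]
    P[d==0]=np.nan
    return im,P
def rect(p):
    (c,s,a)=cv2.minAreaRect(p[:,:2].astype(np.float32))
    return np.round(c,1),np.round(s,1),round(a if s[0]>=s[1] else a+90,1)  # angle of the long side, world deg
def show(names,c,bands={},P=None,im=None):
    if P is None: im,P=cloud(c)
    for n in names:
        for m in masks_of(n,c)[:4]:
            k=m["pixels"]; p=P[k]; p=p[~np.isnan(p[:,2])]
            if len(p)<6: continue
            lo,hi=bands.get(n,(-5,200)); q=p[(p[:,2]>lo)&(p[:,2]<hi)]
            col=np.round(np.median(im[k],0))
            print(n,round(m["confidence"],2),np.round(m["extent"]),"bgr",col,"z",np.round(np.percentile(p[:,2],[5,50,95])),"n",len(q),*(rect(q) if len(q)>5 else ()),"med",np.round(np.median(q,0),1) if len(q) else '')
    return im,P
E
python3 - <<'E'
from h import *
show(["tower","kiosk","pit_garage","square_slab","round_slab","long_slab","car_park","tractor","coupe","formula_car"],"top",{"tower":(108,122),"kiosk":(64,100),"pit_garage":(70,85)})
E
```

```text
tower 0.68 [178. 135.  38.  33.] bgr [168. 167. 164.] z [ 10. 119. 124.] n 411 [599.3 227.8] [59.5 58.6] 82.5 med [597.6 225.3 119.8]
kiosk 0.96 [411. 184.  38.  32.] bgr [ 73.  95. 139.] z [ 9. 57. 95.] n 211 [ 480.7 -366.7] [45.4 39. ] 13.9 med [ 478.6 -363.8   85. ]
kiosk 0.75 [252. 127.  39.  38.] bgr [ 44.  53. 130.] z [16. 41. 70.] n 206 [639.2  55.2] [38.3 39. ] 148.0 med [639.4  55.3  67.5]
kiosk 0.41 [183. 142.  45.  53.] bgr [179. 186. 198.] z [0. 4. 8.] n 0 med 
pit_garage 0.95 [122. 154.  48.  34.] bgr [207. 106.  51.] z [ 5. 46. 79.] n 286 [560.1 390.3] [72.1 25.3] 78.7 med [559.5 389.7  76.9]
pit_garage 0.83 [226. 245.  47.  33.] bgr [218. 113.  56.] z [37. 47. 79.] n 300 [324.1 105.5] [70.8 24.7] 70.2 med [324.5 105.7  77.1]
pit_garage 0.67 [267. 189.  34.  46.] bgr [166. 166. 160.] z [40. 51. 83.] n 278 [471.9   2.2] [71.  24.6] 18.5 med [471.    2.8  81.1]
pit_garage 0.66 [158. 276.  44.  32.] bgr [ 72. 138.  56.] z [ 8. 46. 79.] n 303 [247.8 276. ] [24.5 71.6] 99.2 med [248.1 275.7  76.9]
square_slab 0.81 [406. 188.  40.  45.] bgr [173. 180. 192.] z [-0.  4.  9.] n 
[... 455 characters left out ...]
5 -132.5    4.6]
car_park 0.75 [184. 139.  49.  52.] bgr [178. 185. 198.] z [0. 4. 8.] n 777 [597.9 230.5] [ 89.7 132.1] 156.2 med [568.4 225.4   4.1]
tractor 0.84 [253. 128.  40.  33.] bgr [ 43.  54. 120.] z [ 1. 40. 70.] n 765 [630.   43.9] [103.5  70.9] 51.2 med [624.6  42.   40.4]
tractor 0.36 [267. 188.  30.  40.] bgr [168. 168. 162.] z [ 9. 51. 83.] n 1051 [478.1   2.7] [118.2  66.4] 19.7 med [468.    2.7  50.9]
coupe 0.67 [160. 215.  53.  37.] bgr [140.  89.  51.] z [16. 23. 36.] n 1100 [403.7 284.7] [145.   57.5] 64.5 med [400.7 278.   23.1]
formula_car 0.77 [401. 107.  55.  44.] bgr [114. 128. 206.] z [ 3. 20. 33.] n 914 [ 695.7 -364. ] [ 60.5 162.9] 123.3 med [ 691.3 -361.    19.6]
```

```bash
cat >>h.py <<'E'
def go(x,y,z,yaw):
    s=get_state(); q=s["eef_rot"]; M=R.from_quat(q[[1,2,3,0]]).as_matrix()
    d=M.T@(np.array([x,y,z])-s["ee_pos"]); a=np.degrees(np.arctan2(M[1,1],M[0,1]))
    w=(a-yaw+90)%180-90
    print("t",round(s["time_s"],1),"at",np.round(s["ee_pos"],1),"yaw",round(a,1),"j7",round(s["joint_positions"][6],2),"SHIFT",np.round(d,1),"SPIN",round(w,1),"or",round(w-180*np.sign(w),1))
E
python3 -c "
from h import *
go(599,228,235,82.5)"
```

```text
t 0.7 at [286.1 583.6 231.3] yaw 63.9 j7 -0.06 SHIFT [-437.5 -181.6   -3.7] SPIN -18.6 or 161.4
```

```bash
python3 -m creep '[[[-50,-20,0,-4],[-100,-41,0,-8],[-150,-62,0,-12],[-200,-83,0,-16],[-250,-104,0,-18.6]]]' 85 40
python3 -c "
from h import *
go(599,228,235,82.5)"
```

```text
time_s: 1.32
ee_pos: [465.9, 378.8, 231.5]
eef_rot: [0.0, 0.065, 0.998, 0.0]
contact_force: [1.1, -0.5, -1.2]
finger_gap: 0.993
finger_force: 0.0
t 1.3 at [465.9 378.8 231.5] yaw 82.6 j7 0.7 SHIFT [-151.4 -132.4   -3.5] SPIN 0.1 or -179.9
```

```bash
python3 -m creep '[[[-45,-39,-10,0],[-90,-78,-20,0],[-135,-117,-20,0],[-151,-132,-20,0],[-151,-132,-20,0]]]'
python3 - <<'E'
from h import *
go(599,228,81,82.5)
im,P=show(["tower"],"wrist",{"tower":(108,124)})
cv2.imwrite("pics/w1.png",im)
E
```

```text
time_s: 1.95
ee_pos: [597.9, 228.1, 251.0]
eef_rot: [-0.0, 0.067, 0.998, -0.0]
contact_force: [-1.0, 0.3, -0.1]
finger_gap: 0.994
finger_force: 0.0
t 1.9 at [597.9 228.1 251. ] yaw 82.3 j7 1.05 SHIFT [-1.2e+00  1.0e-01  1.7e+02] SPIN -0.2 or 179.8
tower 0.84 [255. 172.  70.  81.] bgr [221. 214. 208.] z [ 12. 121. 124.] n 4040 [597.6 229. ] [57.6 57.6] 172.5 med [594.  227.9 120.9]
```

View pics/w1.png

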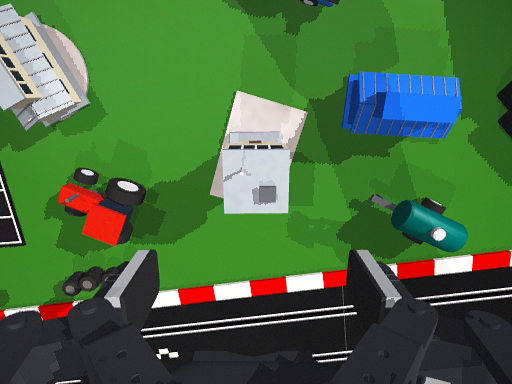

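The wrist view shows the tower's cabin at (255,180), centred and square between the fingers. Lowering now.

```bash
python3 -m creep '[[[0,1,50,0],[0,1,100,0],[0,1,140,0],[0,1,160,0],[0,1,170,0]]]' 
python3 -m creep '[[[0,0,0,0],[0,0,0,0],[0,0,0,0],[0,0,0,0],[0,0,0,0]]]' 50 30
```

```text
time_s: 2.68
ee_pos: [596.7, 232.2, 80.8]
eef_rot: [-0.0, 0.064, 0.998, 0.0]
contact_force: [-0.5, -0.2, 0.5]
finger_gap: 0.996
finger_force: 0.0
time_s: 3.3
ee_pos: [598.5, 230.9, 82.9]
eef_rot: [0.001, 0.066, 0.998, 0.001]
contact_force: [-0.7, -0.5, 6.5]
finger_gap: 0.652
finger_force: 33.1
```

```bash
python3 -m creep '[[[0,0,0,0],[0,0,0,0],[0,0,-10,0],[0,0,-30,0],[0,0,-60,0]]]'
python3 -m creep '[[[0,0,-25,0],[0,0,-40,0],[0,0,-60,0],[0,0,-60,0],[0,0,-60,0]]]'
python3 - <<'E'
from h import *
go(614,-132.6,205,87)
show(["tower"],"wrist",{"tower":(200,260)})
show(["long_slab","tower"],"top")
E
```

```text
time_s: 3.92
ee_pos: [596.8, 230.3, 142.0]
eef_rot: [-0.001, 0.066, 0.998, -0.0]
contact_force: [0.1, 0.3, -1.8]
finger_gap: 0.654
finger_force: 32.4
time_s: 4.55
ee_pos: [596.9, 230.4, 200.6]
eef_rot: [-0.001, 0.066, 0.998, -0.0]
contact_force: [-0.7, -0.1, -1.2]
finger_gap: 0.653
finger_force: 32.5
t 4.5 at [596.9 230.4 200.6] yaw 82.5 j7 1.05 SHIFT [ -64.4 -357.6   -4.3] SPIN -4.5 or 175.5
long_slab 0.62 [191. 144.  31.  45.] bgr [205. 212. 223.] z [0. 4. 8.] n 719 [591.8 216.3] [ 57.7 128.9] 156.9 med [592.2 209.    4.3]
long_slab 0.46 [316. 133.  37.  53.] bgr [36. 35. 36.] z [0. 4. 8.] n 1518 [ 615.7 -132.4] [ 92.2 125.6] 176.0 med [ 613.6 -132.4    4.3]
tower 0.72 [180. 132.  20.  22.] bgr [134. 144. 144.] z [125. 136. 239.] n 206 [599.2 216.4] [41.5 66.2] 171.2 med [580.3 207.1 130.4]
```

```bash
python3 -m creep '[[[-5,-25,0,0],[-12,-70,0,0],[-20,-115,0,0],[-28,-160,0,0],[-36,-205,0,0]]]'
python3 -m creep '[[[-8,-45,0,0],[-17,-90,0,0],[-24,-130,0,0],[-28,-153,0,0],[-28,-153,0,0]]]'
python3 - <<'E'
from h import *
go(614,-132.6,83,82.5)
show(["tower"],"side")
show(["long_slab"],"top",{"long_slab":(0,8)})
E
```

```text
time_s: 5.42
ee_pos: [606.1, 21.1, 201.1]
eef_rot: [-0.0, 0.066, 0.998, -0.0]
contact_force: [0.8, 0.6, -2.0]
finger_gap: 0.652
finger_force: 32.6
time_s: 6.05
ee_pos: [613.5, -135.6, 200.9]
eef_rot: [-0.0, 0.068, 0.998, -0.001]
contact_force: [0.7, -0.1, -2.2]
finger_gap: 0.655
finger_force: 32.7
t 6.0 at [ 613.5 -135.6  200.9] yaw 82.2 j7 1.67 SHIFT [ -0.2   3.1 117.9] SPIN -0.3 or 179.7
tower 0.65 [322. 168.  31.  53.] bgr [121. 131. 132.] z [126. 176. 238.] n 693 [699.8  40.7] [471.2  82.3] 66.0 med [ 607.3 -156.9  151.3]
long_slab 0.85 [183. 138.  45.  51.] bgr [191. 199. 212.] z [0. 4. 8.] n 1331 [598.5 229.5] [ 87.3 130. ] 155.9 med [597.8 229.8   4.3]
```

```bash
python3 -m creep '[[[0,1,20,0],[0,3,50,0],[0,3,80,0],[0,3,100,0],[0,3,110,0]]]'
python3 -m creep '[[[0,0,2,0],[0,0,4,0],[0,0,6,0],[0,0,8,0],[0,0,8,0]]]'
```

```text
time_s: 6.88
ee_pos: [614.1, -128.9, 90.2]
eef_rot: [-0.001, 0.065, 0.998, 0.0]
contact_force: [1.2, -0.1, -2.2]
finger_gap: 0.65
finger_force: 32.6
time_s: 7.5
ee_pos: [614.4, -129.8, 83.4]
eef_rot: [0.0, 0.066, 0.998, 0.0]
contact_force: [0.1, -0.2, -1.9]
finger_gap: 0.652
finger_force: 32.6
```

```bash
python3 -m creep '[[[0,0,0.5,0],[0,0,1,0],[0,0,1.5,0],[0,0,1.5,0]]]'

```

```text
time_s: 8.0
ee_pos: [614.6, -129.9, 82.9]
eef_rot: [0.0, 0.066, 0.998, 0.0]
contact_force: [-3.7, -0.8, 6.5]
finger_gap: 0.65
finger_force: 33.6
```

```bash
python3 -m creep '[[[0,0,0,0],[0,0,0,0],[0,0,0,0],[0,0,0,0]]]' 85
python3 -m creep '[[[0,0,-15,0],[0,0,-45,0],[0,0,-90,0],[0,0,-130,0],[0,0,-150,0]]]'
python3 - <<'E'
from h import *
im,P=show(["pit_garage"],"top",{"pit_garage":(70,85)})
show(["tower"],"top",{"tower":(108,122)})
go(472,2.5,230,18.5+90)
E
```

```text
time_s: 8.5
ee_pos: [614.4, -129.7, 81.7]
eef_rot: [-0.0, 0.066, 0.998, 0.0]
contact_force: [-0.8, 0.7, 0.6]
finger_gap: 0.999
finger_force: 0.0
time_s: 9.12
ee_pos: [615.6, -130.1, 235.9]
eef_rot: [0.003, 0.066, 0.998, -0.0]
contact_force: [0.1, 0.7, -0.2]
finger_gap: 0.998
finger_force: 0.0
pit_garage 0.83 [122. 153.  49.  34.] bgr [207. 107.  51.] z [ 5. 46. 79.] n 282 [559.9 390.3] [72.8 25.3] 78.4 med [559.8 388.8  77.1]
pit_garage 0.76 [156. 274.  48.  30.] bgr [ 83. 156.  64.] z [ 5. 46. 79.] n 302 [247.8 276.4] [24.7 72. ] 99.4 med [248.2 275.8  77.2]
pit_garage 0.71 [268. 189.  30.  44.] bgr [180. 180. 175.] z [38. 51. 84.] n 280 [472.1   2.2] [71.5 24.3] 18.5 med [470.6   2.7  81.4]
pit_garage 0.67 [226. 245.  43.  35.] bgr [190.  98.  50.] z [37. 47. 79.] n 295 [324.  105.7] [71.1 24.4] 70.2 med [324.5 104.6  77.3]
tower 0.6 [308. 128.  10.  32.] bgr [150. 150. 144.] z [  8.  16. 124.] n 33 [ 616.6 -107.3] [ 5.1 54.5] 172.1 med [ 619.6 -107.4  119.9]
t 9.3 at [ 614.2 -129.7  232.1] yaw 82.5 j7 1.66 SHIFT [158.3 112.5   2.1] SPIN -26.0 or 154.0
```

```bash
python3 -m creep '[[[40,28,0,-7],[80,56,0,-14],[120,84,0,-21],[158,112,0,-26],[158,112,0,-26]]]'
python3 - <<'E'
from h import *
im,P=show(["pit_garage"],"wrist",{"pit_garage":(70,86)})
cv2.imwrite("pics/w2.png",im)
go(472,2.2,47,108.5)
E
```

```text
time_s: 9.95
ee_pos: [469.5, 4.3, 230.7]
eef_rot: [-0.002, -0.163, 0.987, 0.001]
contact_force: [1.4, -0.5, -0.2]
finger_gap: 0.993
finger_force: 0.0
pit_garage 0.85 [398.  60. 131. 119.] bgr [188.  89.  30.] z [ 5. 49. 78.] n 2919 [322.8 107. ] [71.5 26. ] 69.9 med [323.  105.1  77.3]
pit_garage 0.76 [483. 302.  51.  48.] bgr [112.  50.  17.] z [ 2. 15. 50.] n 0 med 
pit_garage 0.61 [253. 169.  60. 103.] bgr [213. 204. 198.] z [42. 51. 82.] n 1994 [470.6   3.6] [71.5 24.1] 18.3 med [468.3   3.   81.4]
t 10.1 at [472.2   1.8 231.3] yaw 108.5 j7 1.82 SHIFT [-1.000e-01  5.000e-01  1.843e+02] SPIN -0.0 or 180.0
```

View pics/w2.png

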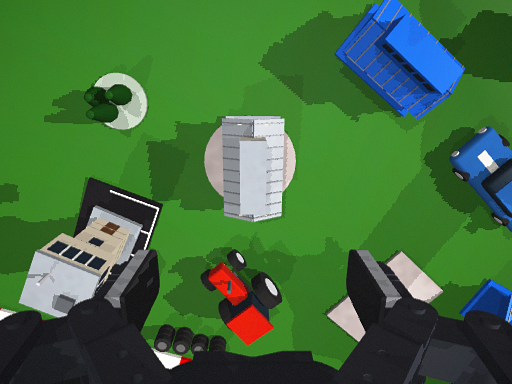

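Grey garage at (253,168), centred and in line between the fingers. The tower stands upright on the car park at (80,260).

```bash
python3 -m creep '[[[0,0.5,50,0],[0,0.5,100,0],[0,0.5,145,0],[0,0.5,165,0],[0,0.5,174,0]]]'
python3 -m creep '[[[0,0,0,0],[0,0,0,0],[0,0,0,0],[0,0,0,0],[0,0,0,0]]]' 18 30
python3 -m creep '[[[0,0,0,0],[0,0,0,0],[0,0,0,0]]]'
```

```text
time_s: 10.68
ee_pos: [472.0, 1.2, 55.9]
eef_rot: [-0.001, -0.16, 0.987, -0.0]
contact_force: [0.7, -0.1, -0.0]
finger_gap: 0.995
finger_force: 0.0
time_s: 11.3
ee_pos: [472.5, 2.5, 58.3]
eef_rot: [0.0, -0.161, 0.987, 0.0]
contact_force: [-1.3, 0.4, 2.6]
finger_gap: 0.276
finger_force: 32.7
time_s: 11.68
ee_pos: [472.6, 2.6, 58.2]
eef_rot: [0.0, -0.161, 0.987, 0.0]
contact_force: [-0.6, 0.2, 6.4]
finger_gap: 0.272
finger_force: 32.7
```

```bash
python3 -m creep '[[[0,0,-8,0],[0,0,-30,0],[0,0,-65,0],[0,0,-100,0],[0,0,-130,0]]]'
python3 - <<'E'
from h import *
go(598.5,229.5,188,65.9)
E
```

```text
time_s: 12.3
ee_pos: [472.1, 2.2, 189.2]
eef_rot: [0.0, -0.16, 0.987, -0.0]
contact_force: [0.2, -0.5, -1.6]
finger_gap: 0.274
finger_force: 32.7
t 12.3 at [472.1   2.2 189.2] yaw 108.5 j7 1.82 SHIFT [-191.9  175.5    1.3] SPIN 42.6 or -137.4
```

```bash
python3 -m creep '[[[-17,15,0,3],[-50,45,0,11],[-85,78,0,20],[-120,110,0,29],[-150,138,0,35]]]'
python3 -m creep '[[[-15,4,0,2],[-33,10,0,5],[-46,14,0,7.6],[-46,14,0,7.6],[-46,14,0,7.6]]]'
python3 - <<'E'
from h import *
go(598.5,229.5,58.5,65.9)
im,P=show(["long_slab","pit_garage"],"wrist",{"long_slab":(0,9),"pit_garage":(160,230)})
cv2.imwrite("pics/w3.png",im)
E
```

```text
time_s: 12.92
ee_pos: [571.1, 182.3, 187.7]
eef_rot: [-0.0, 0.145, 0.989, -0.0]
contact_force: [0.3, -0.3, -1.0]
finger_gap: 0.274
finger_force: 32.7
time_s: 13.55
ee_pos: [618.2, 180.8, 187.6]
eef_rot: [-0.0, 0.209, 0.978, -0.0]
contact_force: [-0.5, -0.4, -1.4]
finger_gap: 0.277
finger_force: 32.7
t 13.6 at [618.2 180.8 187.6] yaw 65.9 j7 0.86 SHIFT [ 37.8  36.5 129.2] SPIN -0.0 or 180.0
long_slab 0.66 [293. 124.  93. 140.] bgr [205. 210. 224.] z [3. 4. 6.] n 7694 [596.5 231.9] [ 88.  133.9] 156.0 med [571.2 246.2   4.4]
pit_garage 0.82 [444.  32. 132.  64.] bgr [132.  58.  16.] z [ 5. 46. 78.] n 0 med 
pit_garage 0.81 [256. 241. 128. 218.] bgr [170. 165. 160.] z [141. 189. 212.] n 18138 [616.9 179.9] [ 62.9 104.1] 155.8 med [597.1 185.6 198.4]
```

View pics/w3.png

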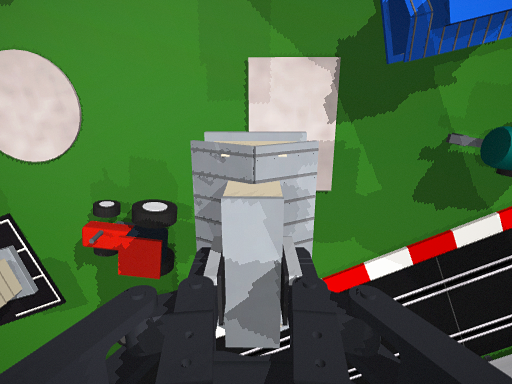

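The held grey garage at (255,240) hangs level, and the free oblong slab is at (290,125). I carried on in the old axes, so another 38/36.5 mm is needed before lowering.

```bash
python3 -m creep '[[[19,18,0,0],[38,36.5,0,0],[38,36.5,30,0],[38,36.5,65,0],[38,36.5,95,0]]]'
python3 -m creep '[[[0,0,12,0],[0,0,22,0],[0,0,28,0],[0,0,29,0],[0,0,29,0]]]'
python3 - <<'E'
from h import *
go(598.5,229.5,58.5,65.9)
im,P=show(["long_slab","pit_garage"],"top",{"long_slab":(0,9),"pit_garage":(160,230)})
E
```

```text
time_s: 14.32
ee_pos: [598.5, 230.2, 91.9]
eef_rot: [-0.0, 0.209, 0.978, -0.0]
contact_force: [0.4, -0.1, -0.8]
finger_gap: 0.276
finger_force: 32.7
time_s: 14.95
ee_pos: [599.5, 230.2, 64.4]
eef_rot: [0.0, 0.209, 0.978, 0.0]
contact_force: [0.1, -0.0, -0.9]
finger_gap: 0.276
finger_force: 32.7
t 14.9 at [599.5 230.2  64.4] yaw 65.9 j7 0.78 SHIFT [ 0.7 -1.   5.9] SPIN -0.0 or 180.0
long_slab 0.53 [195. 145.  22.  43.] bgr [139. 144. 153.] z [1. 4. 9.] n 238 [583.6 197.1] [ 18.9 127.8] 158.2 med [581.  196.6   4. ]
pit_garage 0.93 [110. 150.  31.  29.] bgr [206. 104.  53.] z [36. 48. 79.] n 0 med 
pit_garage 0.9 [230. 245.  43.  39.] bgr [196. 108.  55.] z [ 3. 46. 79.] n 0 med 
pit_garage 0.7 [190. 138.  19.  36.] bgr [119. 118. 116.] z [14. 53. 71.] n 0 med
```

```bash
python3 -m creep '[[[0.7,-1,2,0],[0.7,-1,4,0],[0.7,-1,5,0],[0.7,-1,6,0],[0.7,-1,6,0]]]'
```

```text
time_s: 15.72
ee_pos: [598.1, 229.8, 58.1]
eef_rot: [0.0, 0.209, 0.978, 0.0]
contact_force: [-1.4, 1.2, 1.5]
finger_gap: 0.272
finger_force: 30.9
```

```bash
python3 -m creep '[[[0,0,0,0],[0,0,0,0],[0,0,0,0],[0,0,0,0]]]' 85
python3 -m creep '[[[0,0,-15,0],[0,0,-50,0],[0,0,-90,0],[0,0,-130,0],[0,0,-170,0]]]'
python3 - <<'E'
from h import *
im,P=show(["pit_garage","long_slab"],"wrist",{"pit_garage":(70,86),"long_slab":(-1,7)})
go(480,-366,240,60)
show(["pit_garage","round_slab","kiosk","square_slab"],"top",{"pit_garage":(70,86),"round_slab":(-1,9),"kiosk":(72,89),"square_slab":(-1,9)})
E
```

```text
time_s: 16.23
ee_pos: [598.1, 229.3, 57.8]
eef_rot: [0.0, 0.209, 0.978, -0.0]
contact_force: [0.3, 0.5, -0.2]
finger_gap: 0.99
finger_force: 0.0
time_s: 16.85
ee_pos: [598.1, 229.4, 230.5]
eef_rot: [0.001, 0.209, 0.978, 0.0]
contact_force: [1.2, 0.0, 0.2]
finger_gap: 0.994
finger_force: 0.0
pit_garage 0.82 [253. 167.  64. 108.] bgr [198. 192. 187.] z [41. 51. 82.] n 1978 [596.8 229.4] [24.5 70.7] 156.0 med [594.7 230.1  81.4]
pit_garage 0.75 [390.  58. 132.  94.] bgr [230. 105.  27.] z [ 8. 47. 78.] n 2701 [558.4 392.5] [72.4 24.8] 78.9 med [558.2 391.9  77.4]
long_slab 0.94 [257. 154.  79. 113.] bgr [190. 193. 210.] z [3. 4. 6.] n 2516 [595.6 231.8] [ 87.4 130.7] 155.4 med [562.7 251.2   4.4]
t 17.0 at [599.6 230.  231.8] yaw 65.9 j7 0.77 SHIFT [-134.5 -592.7  -10.6] SPIN 5.9 or -174.1
pit_garage 0.71 [226. 245.  52.  37.] bgr [216. 113.  57.] z [37. 47. 79.] n 298 [324.1 105.5] [71.  24.6] 70.2 med [324.5 104.8  77.1]
pit_garage 0.66 [102. 151.  12.  20.] bgr [217. 117.  65.] z [37. 48. 81.] n 30 [564.7 422.7] [24.7  9.5] 11.8 med [562.3 421.4  77.1]
pit_garage 0.64 [187. 142.  28.  38.] bgr [132. 131. 128.] z [ 8. 50. 83.] n 230 [598.  227.4] [25.9 68.9] 155.6 med [596.4 226.7  81.1]
round_slab 0.93 [267. 188.  43.  42.] bgr [201. 209. 221.] z [0. 4. 8.] n 1211 [473.3  -0.9] [104.4 103.3] 1.0 med [473.8  -2.    4.3]
kiosk 0.91 [410. 182.  38.  34.] bgr [ 74.  97. 141.] z [ 7. 57. 94.] n 28 [ 477.6 -361.8] [27.4 12.2] 30.7 med [ 475.9 -357.6   80.3]
square_slab 0.69 [405. 187.  36.  47.] bgr [175. 182. 194.] z [1. 5. 8.] n 346 [ 477.2 -368.3] [90.5 93. ] 155.2 med [ 450.4 -347.6    4.6]
```

```bash
python3 -m creep '[[[-13,-57,0,0],[-26,-115,0,0],[-39,-172,0,0],[-52,-229,0,0],[-65,-286,0,0]]]'
python3 -m creep '[[[-14,-60,0,0],[-28,-120,0,0],[-42,-180,0,0],[-55,-240,0,0],[-70,-303,0,0]]]'
python3 - <<'E'
from h import *
go(480,-366,240,65.9)
E
```

```text
time_s: 17.88
ee_pos: [539.5, -60.0, 227.0]
eef_rot: [-0.001, 0.209, 0.978, -0.0]
contact_force: [1.0, -0.5, 0.9]
finger_gap: 0.994
finger_force: 0.0
time_s: 18.5
ee_pos: [480.1, -362.5, 226.9]
eef_rot: [-0.001, 0.209, 0.978, 0.0]
contact_force: [0.4, -0.5, -0.2]
finger_gap: 0.992
finger_force: 0.0
t 18.5 at [ 480.1 -362.5  226.9] yaw 65.9 j7 1.87 SHIFT [ -1.3  -3.2 -13.1] SPIN 0.0 or -180.0
```

```bash
python3 -m creep '[[[-1,-1,0,0],[-1,-1,0,0],[-1,-1,0,0]]]'
python3 - <<'E'
from h import *
im,P=show(["kiosk","square_slab"],"wrist",{"kiosk":(76,100),"square_slab":(-1,7)})
cv2.imwrite("pics/w4.png",im)
m=masks_of("kiosk","wrist")[0]["pixels"]
for lo,hi in((40,60),(86,100)):
    q=P[m&(P[...,2]>lo)&(P[...,2]<hi)]
    c,r=cv2.minEnclosingCircle(q[:,:2].astype(np.float32)); print(lo,len(q),c,r)
go(479,-364,70,65.9)
E
```

```text
time_s: 18.88
ee_pos: [482.3, -360.4, 227.3]
eef_rot: [-0.0, 0.208, 0.978, 0.001]
contact_force: [0.2, 0.6, 1.3]
finger_gap: 0.993
finger_force: 0.0
kiosk 0.65 [247. 169.  88.  84.] bgr [ 67.  94. 150.] z [51. 58. 95.] n 848 [ 480.7 -367.9] [27.4 28.2] 111.3 med [ 478.4 -366.2   93.6]
square_slab 0.8 [248. 155.  83.  83.] bgr [188. 191. 208.] z [3. 4. 6.] n 1732 [ 476.3 -367.3] [92.1 91.4] 63.6 med [ 444.5 -357.     4.4]
40 3127 (480.93975830078125, -367.7781982421875) 43.873172760009766
86 777 (480.4676818847656, -367.693115234375) 14.366272926330566
t 19.1 at [ 482.1 -361.3  227.9] yaw 66.0 j7 1.86 SHIFT [  1.7  -3.7 157.9] SPIN 0.1 or -179.9
```

View pics/w4.png

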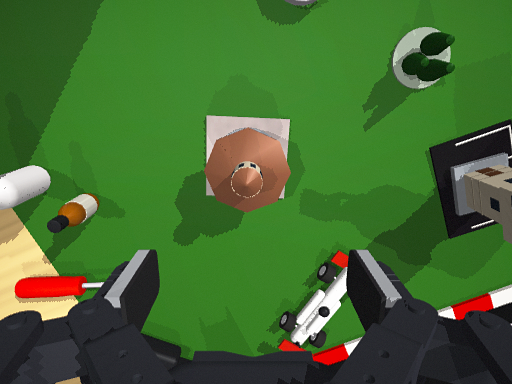

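Kiosk roof centred at (248,170), lantern tip at (247,180), about 6 mm off along the tool's y. The square slab is behind it and the formula car is well clear.

```bash
python3 -m creep '[[[-1.4,-6.4,40,0],[-1.4,-6.4,90,0],[-1.4,-6.4,130,0],[-1.4,-6.4,148,0],[-1.4,-6.4,157,0]]]'
python3 -m creep '[[[0,0,0,0],[0,0,0,0],[0,0,0,0],[0,0,0,0],[0,0,0,0]]]' 20 30
python3 -m creep '[[[0,0,0,0],[0,0,0,0]]]'
```

```text
time_s: 19.7
ee_pos: [480.5, -368.8, 70.5]
eef_rot: [0.0, 0.209, 0.978, -0.0]
contact_force: [-0.5, -0.1, 0.5]
finger_gap: 1.003
finger_force: 0.0
time_s: 20.32
ee_pos: [481.0, -369.0, 71.7]
eef_rot: [0.001, 0.209, 0.978, -0.0]
contact_force: [0.9, 1.9, 6.5]
finger_gap: 0.313
finger_force: 31.5
time_s: 20.58
ee_pos: [481.0, -369.0, 71.7]
eef_rot: [0.001, 0.209, 0.978, -0.0]
contact_force: [-0.1, 2.1, 6.1]
finger_gap: 0.312
finger_force: 31.5
```

```bash
python3 -m creep '[[[0,0,-8,0],[0,0,-30,0],[0,0,-65,0],[0,0,-100,0],[0,0,-130,0]]]'
python3 - <<'E'
from h import *
im,P=show(["round_slab","square_slab"],"top",{"round_slab":(-2,10),"square_slab":(-2,10)})
for m in masks_of("round_slab","top")[:1]:
    q=P[m["pixels"]]; q=q[~np.isnan(q[:,2])]; print(m["confidence"],len(q),q.mean(0),cv2.minEnclosingCircle(q[:,:2].astype(np.float32)))
go(473.3,-0.9,200,65.9)
E
```

```text
time_s: 21.2
ee_pos: [479.7, -369.0, 202.0]
eef_rot: [-0.0, 0.209, 0.978, -0.0]
contact_force: [0.1, -0.2, -2.4]
finger_gap: 0.317
finger_force: 31.1
round_slab 0.95 [269. 186.  43.  40.] bgr [198. 206. 219.] z [0. 4. 8.] n 1204 [ 4.743e+02 -2.000e-01] [102.  102.6] 97.1 med [473.6  -2.    4.5]
square_slab 0.72 [404. 186.  36.  44.] bgr [193. 201. 215.] z [1. 5. 9.] n 854 [ 477.4 -368.1] [90.8 91.7] 152.4 med [ 468.9 -357.7    4.5]
0.95 1215 [473.49021924  -1.17547209   4.4076156 ] ((473.9100036621094, -1.3468565940856934), 52.91453552246094)
t 21.4 at [ 479.7 -368.7  200.5] yaw 65.9 j7 1.89 SHIFT [156.2 333.    0.6] SPIN -0.0 or 180.0
```

```bash
python3 -m creep '[[[10,21,0,0],[28,60,0,0],[46,99,0,0],[65,138,0,0],[84,178,0,0]]]'
python3 -m creep '[[[19,41,0,0],[38,82,0,0],[57,123,0,0],[68,147,0,0],[72,155,0,0]]]'
python3 - <<'E'
from h import *
im,P=cloud("wrist")
for n,lo,hi in(("kiosk",150,195),("round_slab",0,9)):
    for m in masks_of(n,"wrist")[:2]:
        q=P[m["pixels"]&(P[...,2]>lo)&(P[...,2]<hi)]
        if len(q)>5: print(n,m["confidence"],len(q),cv2.minEnclosingCircle(q[:,:2].astype(np.float32)))
go(473.8,-1.2,72,65.9)
E
```

```text
time_s: 22.02
ee_pos: [474.8, -168.9, 199.4]
eef_rot: [-0.002, 0.208, 0.978, 0.0]
contact_force: [1.1, -0.4, -1.9]
finger_gap: 0.317
finger_force: 31.1
time_s: 22.65
ee_pos: [472.3, 1.4, 199.7]
eef_rot: [-0.001, 0.207, 0.978, -0.0]
contact_force: [0.2, -0.6, -1.4]
finger_gap: 0.312
finger_force: 31.2
kiosk 0.83 9856 ((471.4757995605469, 1.2286485433578491), 43.869686126708984)
round_slab 0.63 3145 ((471.71160888671875, 0.6845328211784363), 52.78083419799805)
t 22.8 at [473.2  -1.5 200.2] yaw 65.9 j7 1.12 SHIFT [ -0.5   0.6 128.2] SPIN -0.0 or 180.0
```

```bash
python3 -m creep '[[[0,0,25,0],[0,0,60,0],[0,0,95,0],[0,0,112,0],[0,0,120,0]]]'
python3 -m creep '[[[0,0,2,0],[0,0,4,0],[0,0,6,0],[0,0,7,0],[0,0,7,0]]]'
python3 -c "
from h import *
go(473.8,-1.2,71.7,65.9)"
```

```text
time_s: 23.42
ee_pos: [473.2, -2.7, 79.7]
eef_rot: [-0.001, 0.21, 0.978, -0.001]
contact_force: [0.7, 0.3, -2.0]
finger_gap: 0.312
finger_force: 31.1
time_s: 24.05
ee_pos: [473.9, -1.1, 73.9]
eef_rot: [0.0, 0.209, 0.978, 0.0]
contact_force: [0.7, 0.7, -1.2]
finger_gap: 0.317
finger_force: 31.1
t 24.1 at [473.9  -1.1  73.9] yaw 65.9 j7 1.17 SHIFT [ 0.1 -0.1  2.2] SPIN -0.0 or 180.0
```

```bash
python3 -m creep '[[[0,0,0.7,0],[0,0,1.4,0],[0,0,2,0],[0,0,2,0]]]'
```

```text
time_s: 24.55
ee_pos: [474.0, -1.1, 71.9]
eef_rot: [0.0, 0.209, 0.978, 0.0]
contact_force: [-0.4, -0.3, -1.2]
finger_gap: 0.316
finger_force: 31.1
```

```bash
python3 -m creep '[[[0,0,0.5,0],[0,0,1,0],[0,0,1,0]]]'
```

```text
time_s: 24.92
ee_pos: [474.5, -0.9, 71.5]
eef_rot: [0.001, 0.209, 0.978, 0.0]
contact_force: [-1.5, 0.6, 6.6]
finger_gap: 0.318
finger_force: 31.3
```

Contact. Releasing, retreating and checking.

```bash
python3 -m creep '[[[0,0,0,0],[0,0,0,0],[0,0,0,0],[0,0,0,0]]]' 85
python3 -m creep '[[[0,0,-15,0],[0,0,-50,0],[0,0,-90,0],[0,0,-130,0],[0,0,-160,0]]]'
python3 -m creep '[[[0,0,0,0],[0,0,0,0],[0,0,0,0]]]'
python3 - <<'E'
from h import *
im,P=cloud("wrist")
for n,lo,hi in(("kiosk",40,60),("round_slab",0,9)):
    for m in masks_of(n,"wrist")[:2]:
        q=P[m["pixels"]&(P[...,2]>lo)&(P[...,2]<hi)]
        if len(q)>5: print(n,m["confidence"],len(q),cv2.minEnclosingCircle(q[:,:2].astype(np.float32)))
show(["square_slab","tower","kiosk"],"top",{"square_slab":(-2,10),"tower":(108,122),"kiosk":(88,93)})
go(615,-130.5,250,82.5)
E
```

```text
time_s: 25.42
ee_pos: [473.8, -1.2, 70.7]
eef_rot: [-0.0, 0.209, 0.978, -0.0]
contact_force: [-0.6, 0.6, -0.5]
finger_gap: 0.993
finger_force: 0.0
time_s: 26.05
ee_pos: [474.2, -1.2, 233.7]
eef_rot: [0.001, 0.209, 0.978, 0.0]
contact_force: [0.4, -0.7, -0.7]
finger_gap: 0.995
finger_force: 0.0
time_s: 26.42
ee_pos: [473.0, -1.2, 229.8]
eef_rot: [-0.001, 0.209, 0.978, -0.0]
contact_force: [-0.3, -0.0, -0.3]
finger_gap: 0.995
finger_force: 0.0
kiosk 0.9 3079 ((473.78765869140625, -0.16663800179958344), 43.38652801513672)
round_slab 0.71 1569 ((470.8866271972656, 0.9792640209197998), 52.184513092041016)
square_slab 0.91 [409. 188.  44.  45.] bgr [197. 204. 218.] z [1. 5. 8.] n 1189 [ 478.5 -369.2] [93.7 94.6] 152.0 med [ 477.6 -369.3    4.5]
tower 0.82 [321. 129.  31.  37.] bgr [164. 164. 164.] z [ 10. 120. 125.] n 363 [ 615.3 -133.8] [57.9 58.4] 172.2 med [ 612.5 -132.8  120.2]
tower 0.29 [161. 214.  55.  39.] bgr [130.  85.  48.] z [15. 23. 36.] n 0 med 
t 26.8 at [473.8  -1.2 230.5] yaw 65.9 j7 1.12 SHIFT [-181.7  -60.3  -19.6] SPIN -16.6 or 163.4
```

```bash
python3 -m creep '[[[-45,-15,-20,-4],[-95,-31,-20,-9],[-140,-47,-20,-14],[-182,-62,-20,-16.6],[-182,-62,-20,-16.6]]]'
python3 -m creep '[[[0,0,0,0],[0,0,0,0],[0,0,0,0]]]'
python3 - <<'E'
from h import *
show(["tower"],"wrist",{"tower":(108,124)})
go(614.8,-132,82,82.4)
E
```

```text
time_s: 27.4
ee_pos: [615.6, -135.5, 249.8]
eef_rot: [-0.0, 0.068, 0.998, -0.001]
contact_force: [0.0, 0.1, -0.8]
finger_gap: 0.995
finger_force: 0.0
time_s: 27.78
ee_pos: [614.4, -131.2, 251.2]
eef_rot: [0.0, 0.065, 0.998, 0.0]
contact_force: [0.5, -0.6, -0.6]
finger_gap: 0.998
finger_force: 0.0
tower 0.71 [253. 171.  66.  84.] bgr [224. 219. 213.] z [ 12. 121. 124.] n 4042 [ 614. -132.] [57.7 57.7] 82.6 med [ 610.1 -133.3  120.9]
t 27.9 at [ 614.5 -131.5  251.2] yaw 82.5 j7 1.68 SHIFT [ -0.3  -0.5 169.2] SPIN 0.1 or -179.9
```

```bash
python3 -m creep '[[[0,-0.5,50,0],[0,-0.5,100,0],[0,-0.5,140,0],[0,-0.5,160,0],[0,-0.5,169,0]]]' 
python3 -m creep '[[[0,0,0,0],[0,0,0,0],[0,0,0,0],[0,0,0,0],[0,0,0,0]]]' 50 30
python3 -m creep '[[[0,0,0,0],[0,0,0,0],[0,0,-10,0],[0,0,-30,0],[0,0,-60,0]]]'
python3 -m creep '[[[0,0,-25,0],[0,0,-45,0],[0,0,-60,0],[0,0,-60,0]]]'
python3 -c "
from h import *
go(478,-369,202,62.5)"
```

```text
time_s: 28.5
ee_pos: [614.6, -132.5, 81.3]
eef_rot: [-0.0, 0.066, 0.998, 0.0]
contact_force: [0.2, -0.2, 0.1]
finger_gap: 0.994
finger_force: 0.0
time_s: 29.12
ee_pos: [615.8, -132.4, 83.4]
eef_rot: [0.002, 0.065, 0.998, 0.0]
contact_force: [0.7, 1.4, 6.5]
finger_gap: 0.654
finger_force: 33.2
time_s: 29.75
ee_pos: [613.8, -132.8, 142.5]
eef_rot: [-0.001, 0.066, 0.998, -0.0]
contact_force: [0.6, -0.6, -1.5]
finger_gap: 0.651
finger_force: 32.9
time_s: 30.25
ee_pos: [615.2, -132.9, 203.5]
eef_rot: [0.001, 0.066, 0.998, -0.0]
contact_force: [-0.1, 0.3, -1.9]
finger_gap: 0.654
finger_force: 33.0
t 30.2 at [ 615.2 -132.9  203.5] yaw 82.5 j7 1.69 SHIFT [ 105.1 -252.     1.2] SPIN 20.0 or -160.0
```

```bash
python3 -m creep '[[[9,-21,0,2],[26,-62,0,7],[44,-105,0,12],[62,-149,0,17],[79,-190,0,20]]]'
python3 -m creep '[[[0,0,0,0],[0,0,0,0]]]'
python3 - <<'E'
from h import *
go(478,-369,202,62.5)
show(["square_slab"],"wrist",{"square_slab":(0,9)})
show(["square_slab"],"top",{"square_slab":(0,9)})
E
```

```text
time_s: 30.88
ee_pos: [508.5, -313.2, 200.8]
eef_rot: [-0.001, 0.24, 0.971, -0.0]
contact_force: [0.8, -0.7, -1.1]
finger_gap: 0.652
finger_force: 33.0
time_s: 31.12
ee_pos: [510.4, -310.9, 201.0]
eef_rot: [-0.001, 0.239, 0.971, 0.0]
contact_force: [0.5, 0.0, -2.2]
finger_gap: 0.654
finger_force: 33.1
t 31.1 at [ 510.4 -310.9  201. ] yaw 62.4 j7 1.72 SHIFT [  1.8 -66.5  -1. ] SPIN -0.1 or 179.9
square_slab 0.62 [188. 159.  92.  85.] bgr [189. 193. 208.] z [3. 4. 6.] n 6160 [ 476.6 -368.2] [93.5 93.3] 63.4 med [ 467.4 -371.8    4.4]
square_slab 0.89 [395. 190.  20.  19.] bgr [194. 202. 216.] z [1. 5. 9.] n 247 [ 472.9 -337.1] [36.9 54.5] 153.6 med [ 471.6 -335.2    5. ]
```

```bash
python3 -m creep '[[[1,-22,0,0],[2,-55,0,0],[2,-66,0,-0.5],[2,-66,30,-0.5],[2,-66,60,-0.5]]]'
python3 -m creep '[[[0,0,25,0],[0,0,40,0],[0,0,48,0],[0,0,52,0],[0,0,52,0]]]'
python3 -c "
from h import *
go(477.5,-368.7,83.2,63)"
```

```text
time_s: 31.95
ee_pos: [480.3, -367.3, 141.4]
eef_rot: [0.001, 0.233, 0.973, 0.0]
contact_force: [-0.2, 0.6, -2.0]
finger_gap: 0.652
finger_force: 33.1
time_s: 32.58
ee_pos: [479.4, -368.4, 90.2]
eef_rot: [0.0, 0.234, 0.972, -0.0]
contact_force: [-0.9, 0.6, -0.9]
finger_gap: 0.65
finger_force: 33.1
t 32.6 at [ 479.4 -368.4   90.2] yaw 63.0 j7 1.9 SHIFT [ 1.6 -1.2  7. ] SPIN -0.0 or 180.0
```

```bash
python3 -m creep '[[[1.5,-1,2,0],[1.5,-1,4,0],[1.5,-1,6,0],[1.5,-1,6.5,0],[1.5,-1,6.5,0]]]'
python3 -m creep '[[[0,0,0.5,0],[0,0,1,0],[0,0,1,0]]]'
```

```text
time_s: 33.2
ee_pos: [477.4, -368.5, 83.5]
eef_rot: [0.0, 0.234, 0.972, 0.0]
contact_force: [0.2, 0.7, 1.2]
finger_gap: 0.657
finger_force: 33.1
time_s: 33.58
ee_pos: [477.7, -368.6, 83.4]
eef_rot: [0.0, 0.234, 0.972, 0.0]
contact_force: [-1.6, 2.4, 8.0]
finger_gap: 0.651
finger_force: 33.2
```

```bash
python3 -m creep '[[[0,0,0,0],[0,0,0,0],[0,0,0,0],[0,0,0,0]]]' 85
python3 -m creep '[[[0,0,-15,0],[0,0,-50,0],[0,0,-90,0],[0,0,-130,0],[0,0,-170,0]]]'
python3 -m creep '[[[0,0,0,0],[0,0,0,0],[0,0,0,0]]]'
python3 - <<'E'
from h import *
im,_=show(["tower","square_slab"],"wrist",{"tower":(108,124),"square_slab":(-1,7)})
im,P=show(["tower","kiosk","pit_garage","tractor","coupe","formula_car"],"top",{"tower":(108,122),"kiosk":(60,95),"pit_garage":(70,85)})
s,_=capture("side")
cv2.imwrite("pics/end.png",s); cv2.imwrite("pics/endtop.png",im)
E
```

```text
time_s: 34.08
ee_pos: [477.3, -368.4, 82.1]
eef_rot: [-0.0, 0.234, 0.972, 0.0]
contact_force: [0.1, 0.1, 0.2]
finger_gap: 0.999
finger_force: 0.0
time_s: 34.7
ee_pos: [477.2, -368.6, 254.8]
eef_rot: [0.001, 0.234, 0.972, -0.0]
contact_force: [1.1, 0.6, -0.7]
finger_gap: 0.992
finger_force: 0.0
time_s: 35.08
ee_pos: [476.7, -368.0, 251.2]
eef_rot: [-0.001, 0.234, 0.972, 0.0]
contact_force: [0.1, 0.4, -0.8]
finger_gap: 0.999
finger_force: 0.0
tower 0.64 [255. 173.  66.  88.] bgr [193. 186. 180.] z [ 12. 121. 124.] n 4047 [ 476.7 -367.7] [57.6 57.9] 153.0 med [ 473.6 -367.8  120.9]
tower 0.19 [468. 165.  86. 111.] bgr [25. 22. 25.] z [3. 4. 6.] n 0 med 
square_slab 0.94 [253. 152.  82.  76.] bgr [185. 188. 205.] z [3. 4. 6.] n 1832 [ 476.7 -367.4] [92.5 92.2] 63.4 med [ 449.4 -350.6    4.3]
tower 0.76 [416. 184.  49.  35.] bgr [169. 170. 169.] z [ 11. 119. 124.] n 400 [ 476.9 -368.7] [58.5 59. ] 154.8 med [ 474.3 -366.4  120. ]
tower 0.41 [267. 185.  34.  32.] bgr [ 69.  92. 131.] z [51. 58. 95.] n 0 med 
kiosk 0.57 [268. 183.  36.  33.] bgr [ 70.  92. 130.] z [50. 58. 95.] n 289 [472.2
[... 312 characters left out ...]
  80.8]
pit_garage 0.74 [227. 243.  48.  36.] bgr [186.  97.  49.] z [36. 47. 79.] n 297 [324.1 105.7] [71.  24.7] 70.3 med [324.4 104.6  76.9]
tractor 0.69 [416. 183.  46.  40.] bgr [166. 169. 168.] z [ 10. 119. 124.] n 1060 [ 488.5 -390.8] [ 89.2 104. ] 151.7 med [ 472.4 -360.7  118.6]
tractor 0.67 [252. 128.  36.  39.] bgr [ 45.  54. 143.] z [16. 42. 69.] n 708 [628.8  39.7] [95.2 69.4] 55.1 med [625.5  43.6  41.6]
coupe 0.59 [159. 215.  54.  42.] bgr [148.  97.  55.] z [16. 23. 36.] n 1120 [400.5 280.5] [134.8  58.8] 65.0 med [401.1 278.8  23.1]
formula_car 0.83 [401. 108.  56.  43.] bgr [139. 145. 208.] z [ 2. 20. 33.] n 900 [ 691.7 -357.9] [ 60.5 148.1] 123.4 med [ 691.4 -357.6   19.7]
```

View pics/end.png

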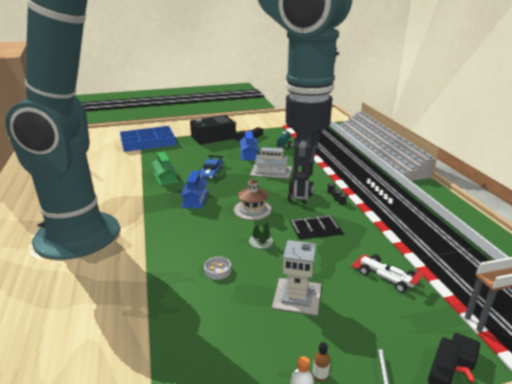

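The side view shows the tower at (297,275), kiosk at (253,200) and garage at (270,162), each upright on its own slab. The measurements put each within about 3 mm of centre, and the gripper is clear. Handing in.

```bash
python3 -c "
from rig import manip
print(manip.hand_in())"
```

```text
the job is handed in; nothing more can be done
None
```

I handed the job in at about 35 s: the tower, kiosk and pit garage each stand upright on their own slab, about 3 mm or less from centre by camera, and the tractor and race cars show no shift; the hand-in returned no verdict.

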